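# Seal the larger pressure-filter vessel

### The arm

A 7-joint arm with a two-finger parallel gripper is mounted at the origin on the work surface. World frame = base frame: x ahead of the robot, y to its left, z up, the work surface at z = 0. Lengths are in mm, angles in degrees, forces in N, time in s.
With the tool pointing down it reaches from about 425 to 975 mm from the base axis. Payload 16.7 kg.
Tool frame: the origin (TCP) lies between the finger pads; the fingertips stand 8 mm ahead of it and the grasp point (between the pads) lies 11 mm behind it; z points along the fingers, y is the line along which they close (so a half turn about z gives the same grasp; the last joint's range is limited). The gripper opens to 85 mm and grips with 20 to 120 N. Pads are 22 mm wide; open, the fingers measure 114 mm over their backs; the gripper's body (76 mm by 85 mm) begins 54 mm behind the grasp point. The pads swing forward as they close: fully open they stand 13 mm farther back than shut.
Start: joints at [54.918, 24.414, 4.234, 92.017, -1.954, 63.644, -3.845], TCP at [301.322, -603.972, 239.302] pointing down, gripper open.
Joint ranges: [-163.25, 163.25], [-28.42, 122.38], [-70.27, 78.77], [12.13, 141.07], [-58.53, 238.53], [9.26, 117.41], [-156.51, 156.51]. Speed limits (degrees/s): [108.29, 108.29, 136.94, 136.94, 172.46, 172.46, 172.46].

### API

Orientations are given as a 3x3 rotation matrix whose columns are the frame's x, y, z axes.
In Python, from plant import * gives the robot as it stands.
- The arm moves only by the tool play_rows, never from a script. Its argument "deltas" is one flat list of numbers, 6 for each row, row after row: the shift along the tool's x, y, z in m, then the turn, a rotation vector about the tool's x, y, z in degrees. In form: [tx, ty, tz, ax, ay, az, tx, ty, tz, ax, ay, az, ...]. A call has 1 to 8 rows; each row is the pose to reach, as a shift and turn from the pose commanded when the call began, along the tool's axes at that moment; what a row does not reach only later rows make up. A row lasts 1/8 s, in which the tool goes at most 62.5 mm and 10.7 degrees, less where a joint would pass 70% of its speed; a pose out of reach is approached as far as the arm can. A call with a gripper value outside its range is refused whole. "gripper" is the finger opening in m, from 0 to 0.0854, set as the call begins (left out, the last holds). The fingers move at their own pace and stop on an object; the grip force is fixed at half the most. Time passes only in rows, so rows that repeat a pose let the fingers close. It gives the time, the measured TCP pose, the force, the opening and the grip force at its end, in the units of the state.
- get_obs(): the state, without advancing time (a new reading comes with each control period).
- camera(name): name is "side" or "top" or "wrist"; returns a dict with "pixels" (420x560x3 uint8, red, green, blue), "K" (3x3 intrinsics, pixels), "distortion" ([k1, k2, p1, p2, k3] as OpenCV has them; the pictures are not rectified), "rvec" (rotation vector, rad) and "tvec" (3), from world to camera coordinates, as OpenCV has them; the wrist camera has in their place "mount" (4x4, takes a point from camera to tool coordinates, whose origin is the TCP and whose axes are the flange's). Camera axes: x right, y down, z forward; pixel columns grow to the right and rows downward; lengths in mm; the calibration is good to about 2 mm. A picture is of the moment at which its call begins: read the wrist's pose just before it. There is no depth.
- hand_in(): hands the job in; it is judged then, once.
The state is a dict: "time_s": time; "joints": joint angles; "joint_vel": joint speeds; "effort": joint torques, N m; "tool_pos": TCP position; "ee_rot": TCP orientation; "force": force on the tool from outside, world axes, zero at the start; "wrist_torque": the same for the moment, N m; "grip_width": opening from 0.0 (shut) to 1.0 (fully open); "finger_force": force on a finger pad.
Only numpy, scipy, OpenCV 4.12 (cv2) and the standard library are available. Lean on these libraries where they do the work, as an engineer would, in place of code of your own. Each camera call takes 0.05 s, during which the arm holds its last target. There are 200 camera calls.

### The job

The larger of the two steel filter vessels is loaded and must be sealed: swing its cap on the hinged arm back over the open mouth, then screw the cap clockwise until it is fully home. Only after that, push the small raised vent lever on the same vessel all the way down to level. Leave the smaller vessel and everything else on the bench as they are.

Things in the scene. Friction and masses are not known exactly. Their poses are not given: they have to be found in the camera images.
- tank: The LARGER of two fixed stainless-steel pressure-filter vessels: tank 90 mm across on a dark base plate, open neck whose rim is 155 mm above the bench. Origin: on the tank's axis at the bench. Its +x points from the neck to the hinge post (85 mm away), its -x to the vent lever, z up.
- tank_mouth (a point): centre of the larger vessel's open neck, at rim height (bore 38 mm across)
- tank_hinge (a point): on the upright hinge axis (18 mm post) of the larger vessel's swing arm, at rim height, 85 mm from the mouth's axis. The arm is a 20 mm wide, 8 mm thick bar with a ring (outer diameter 62 mm), lying 14 to 22 mm above rim height; the cap is threaded through the ring.
- tank_arm (a joint): swing of the larger vessel's arm about the upright hinge, stiff, stays where left: 0 = cap exactly over the mouth (end stop), positive = swung aside anticlockwise seen from above, up to 1.7 rad
- tank_grip (a point): on the cap's axis, middle height of its round black ribbed grip (50 mm diameter, 26 mm tall, so it reaches 13 mm above and below this point). With the cap backed off this point is 44 mm above rim height, with the cap home 36 mm; the grip's underside clears the arm's ring by 9 mm and 1 mm. Moves with arm and cap.
- tank_cap (a joint): turn of the larger vessel's screw cap in its arm: 0 = fully backed off, grows clockwise seen from above to 1.4 rad = fully home (end stop); the cap sinks 8 mm over this turn and its plug enters the neck 4 mm, which it can only do when over the mouth. When held fast while the arm swings, the cap turns in its arm.
- tank_rib (a point): outer end of the steel rib on top of the larger vessel's cap, 22 mm from the cap's axis; with the cap home the rib points along the arm towards the hinge post
- tank_pivot (a point): pivot of the larger vessel's vent lever, on a small brass valve 80 mm from the vessel's axis on its -x side, 20 mm below rim height. The lever swings in the upright plane along the vessel's y axis and lies towards +y when level.
- tank_vent (a joint): angle of the larger vessel's vent lever: 0 = down and level (shut, end stop), positive = raised (open), up to 1.1 rad; stays where left
- tank_tip (a point): top face of the black paddle (18 x 24 x 8 mm) at the end of the larger vessel's vent lever, 48 mm from the pivot; the lever ends 60 mm from the pivot
- mini: The SMALLER vessel of the same make, to be left alone: tank 68 mm across, rim 105 mm above the bench, cap grip 38 mm in diameter. Origin on its axis at the bench; +x points to its hinge post (70 mm away).
- mini_grip (a point): middle of the smaller vessel's cap grip
- mini_rib (a point): outer end of the rib on top of the smaller vessel's cap
- mini_tip (a point): paddle of the smaller vessel's vent lever
- beaker: bystander: empty clear glass beaker, 56 mm wide, 70 mm tall; origin at the centre of its underside
- dropper: bystander: small amber glass bottle with black cap, 34 mm wide, 80 mm tall; origin at the centre of its underside
- dish: bystander: shallow glass dish, 64 mm wide, 18 mm tall; origin at the centre of its underside
- soap: bystander: orange plastic bottle with red cap, 60 mm wide, 170 mm tall; origin at the centre of its underside
- jar: bystander: squat glass jar with white lid, 60 mm wide, 75 mm tall; origin at the centre of its underside
- mug: bystander: white ceramic mug, 68 mm wide, 80 mm tall; origin at the centre of its underside
- spatula: bystander: steel spatula lying flat, 160 mm long

How it is judged (in metres and radians):
On the way, in this order (a step that is already met when the one before it is completed fails the run):
1. the larger vessel's cap is swung over its mouth, not yet screwed home (value of joint tank_arm below 0.06 rad), for 0.1 s.
2. the cap over the mouth is screwed fully home (value of joint tank_arm below 0.06 rad and value of joint tank_cap above 1.3 rad), for 0.2 s.
3. then the vent lever is pushed down to level (all of step 2 and value of joint tank_vent below 0.1 rad), for 0.2 s.
At the end, for the whole second after the job is handed in: the larger vessel's arm is within 0.06 rad of over the mouth, its cap is turned to at least 1.3 of 1.4 rad (home), its vent lever is within 0.1 rad of level, all at rest (all of step 3 and velocity of joint tank_arm between -0.05 and 0.05 rad/s and velocity of joint tank_vent between -0.05 and 0.05 rad/s); the robot touches nothing.
It fails at once if the smaller vessel's cap, arm or lever is moved more than 10 mm (distance of any of mini_grip, mini_rib, mini_tip from where it was at the start of the episode above 0.01 m).
It fails at once if a bystander is moved more than 30 mm or knocked over (distance of any of beaker, dropper, dish, soap, jar, mug, spatula from where it was at the start of the episode above 0.03 m or angle between any of beaker, dropper, dish, soap, jar, mug's own z axis and vertical above 0.4 rad).
It also fails if it takes over 51 s, if anything falls off the work surface, if the arm or the gripper's body presses on something with over 40 N, if the wrist force passes 120 N, or if a joint passes its speed limit or range.

## Working session

There is one attempt and no reset: what is moved stays moved. The work goes in short steps, Python scripts to look and compute and a tool call to move; the robot and the scene stay as the last step left them, time stands still between calls to the robot, and variables do not carry over. Pictures are saved under pics/ and viewed, at most 10 in all, crops included, and the job is handed in when it is done.

Besides the shell and the picture viewer there is one more tool, called after "Call:" by a JSON object that holds its "name" and its "arguments", one argument or row to a line. play_rows: Moves the arm, as the interface text tells. Its arguments: {"type":"object","properties":{"deltas":{"type":"array"},"gripper":{"type":"number"}},"required":["deltas"]}

```bash
mkdir -p pics; ls
python3 - <<'E'
from plant import *
import cv2
o=get_obs();print(o['time_s'],o['tool_pos'],o['ee_rot'],o['grip_width'])
for n in("side","top"):
    c=camera(n);cv2.imwrite(f'pics/{n}0.png',c['pixels'][:,:,::-1]);print(n,c['K'],c['distortion'],c['rvec'],c['tvec'])
E
```

```text
pics
0.0 [ 301.13703786 -603.6519867   238.60164082] [[ 8.94828247e-01  4.46410041e-01 -6.94933847e-04]
 [ 4.46410565e-01 -8.94827561e-01  1.11520015e-03]
 [-1.24009412e-04 -1.30813841e-03 -9.99999137e-01]] 1.0013444277317316
side [[471.67627268   0.         275.20450301]
 [  0.         471.67627268 214.30638149]
 [  0.           0.           1.        ]] [-0.10811673  0.          0.          0.          0.        ] [ 0.70111293 -2.43388975  1.31202181] [ 485.63933549  302.86773438 1243.14142464]
top [[415.34073639   0.         281.18298131]
 [  0.         415.34073639 210.1091606 ]
 [  0.           0.           1.        ]] [0.00605813 0.         0.         0.         0.        ] [ 2.14947621 -2.19401292  0.12800233] [ -20.94417671  605.7319619  1168.97617695]
```

View pics/top0.png

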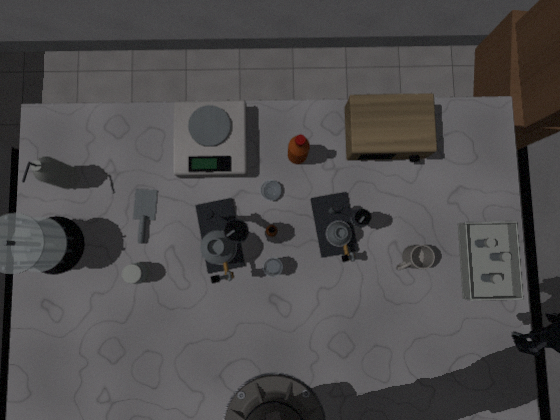

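View pics/side0.png

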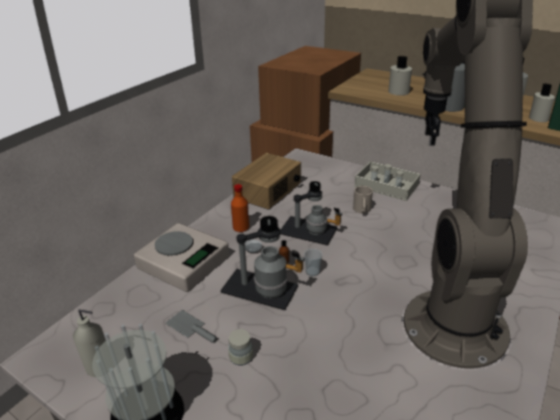

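The larger vessel is at top px ~(219,247), with its cap at (237,230) and its paddle near (222,278). The smaller one is at (340,233). Zooming in on both views.

Run:
```python
import cv2,numpy as np
t=cv2.imread('pics/top0.png')[190:295,185:295];s=cv2.imread('pics/side0.png')[205:310,215:345]
t=cv2.resize(t,(560,535),interpolation=3);
cv2.imwrite('pics/t1.png',np.clip(t*2.2,0,255))
cv2.imwrite('pics/s1.png',np.clip(cv2.resize(s,None,fx=5,fy=5,interpolation=3)*1.8,0,255))
```

```text
[ WARN:0@0.044] global loadsave.cpp:1063 imwrite_ Unsupported depth image for selected encoder is fallbacked to CV_8U.
```

View pics/t1.png

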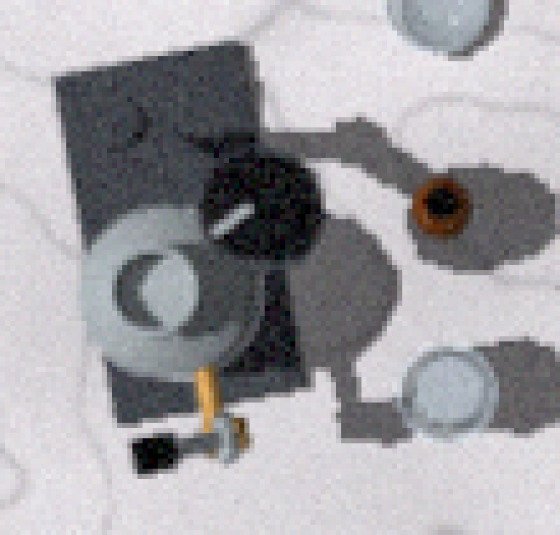

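View pics/s1.png

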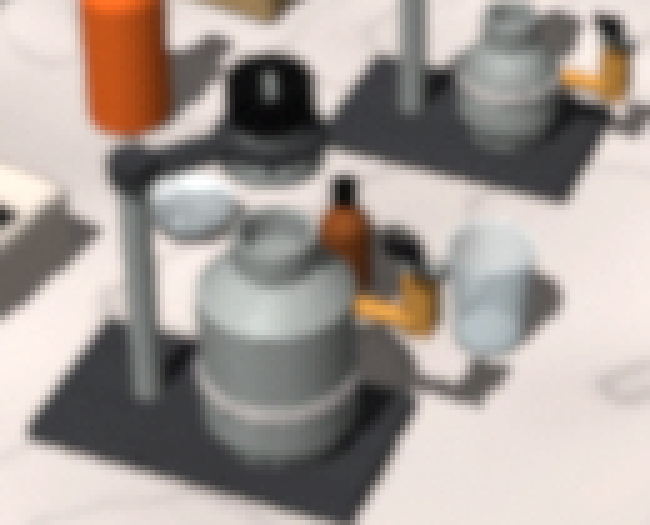

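The top crop shows the mouth at crop (157,293), cap grip top (263,207), post about (128,125), pivot (235,440) and paddle (155,455). The side crop shows the mouth at (275,235), cap (272,95), post top (130,165) and paddle (405,243). Next I'll triangulate these.

```bash
cat > h.py <<'E'
from plant import *
import cv2,numpy as np
def P(c):
    R=cv2.Rodrigues(np.array(c['rvec'],float))[0];return R,np.array(c['tvec'],float)
def ray(c,p):
    n=cv2.undistortPoints(np.array([[p]],float),np.array(c['K']),np.array(c['distortion']))[0,0]
    R,t=P(c);return -R.T@t,R.T@np.r_[n,1]
def onz(c,p,z):
    o,d=ray(c,p);return o+d*(z-o[2])/d[2]
def proj(c,X):return cv2.projectPoints(np.array(X,float).reshape(-1,1,3),np.array(c['rvec'],float),np.array(c['tvec'],float),np.array(c['K']),np.array(c['distortion']))[0][:,0]
def tri(c1,p1,c2,p2):
    o1,d1=ray(c1,p1);o2,d2=ray(c2,p2)
    s=np.linalg.lstsq(np.c_[d1,-d2],o2-o1,rcond=None)[0];a=o1+s[0]*d1;b=o2+s[1]*d2
    return (a+b)/2,np.linalg.norm(a-b)
E
python3 - <<'E'
from h import *
t=camera('top');s=camera('side')
T=lambda u,v:(185+(u+.5)/5.09-.5,190+(v+.5)/5.095-.5)
S=lambda u,v:(215+(u+.5)/5-.5,205+(v+.5)/5-.5)
for n,a,z,b in[('mouth',(157,293),155,(277,235)),('griptop',(262,207),212,(272,68)),('pivot',(235,438),135,(425,295)),('tip',(152,455),170,(405,243)),('post',(128,125),177,(130,163))]:
    print(n,onz(t,T(*a),z).round(1),'side',onz(s,S(*b),z).round(1),[q.round(1) for q in tri(t,T(*a),s,S(*b))])
for n,a in[('base1',(55,78)),('base2',(245,42)),('base3',(312,385)),('base4',(118,424)),('rib out',(215,235)),('rib in',(250,208)),('beaker',(450,395)),('dropper',(440,205))]:
    print(n,onz(t,T(*a),5 if 'base' in n else 215 if 'rib' in n else 75).round(1))
E
```

```text
mouth [500.  138.9 155. ] side [497.  145.6 155. ] [array([500.4, 139.9, 149.9]), np.float64(0.9)]
griptop [538.8  80.  212. ] side [541.7  79.9 212. ] [array([539.8,  80.6, 212.9]), np.float64(2.4)]
pivot [425.9 102.4 135. ] side [414.  127.1 135. ] [array([425.8, 105.1, 114.8]), np.float64(1.8)]
tip [420.2 139.4 170. ] side [423.7 132.2 170. ] [array([420.3, 138.5, 175.6]), np.float64(0.5)]
post [583.1 149.7 177. ] side [586.8 156.8 177. ] [array([586.3, 152.1, 173.7]), np.float64(6.8)]
base1 [628.6 219.5   5. ]
base2 [647.5 109.2   5. ]
base3 [448.8  72.5   5. ]
base4 [429.1 183.4   5. ]
rib out [525.7 102.3 215. ]
rib in [538.2  85.5 215. ]
beaker [443.5  -7.1  75. ]
dropper [546.2  -3.5  75. ]
```

Call:
{"name": "play_rows", "arguments": {
  "deltas": [0.02, -0.02, -0.03, 0, 0, 0, 0.057, -0.058, -0.05, 0, 0, -6, 0.095, -0.096, -0.07, 0, 0, -13, 0.132, -0.134, -0.09, 0, 0, -20, 0.17, -0.172, -0.1, 0, 0, -27, 0.207, -0.21, -0.1, 0, 0, -34, 0.245, -0.248, -0.1, 0, 0, -41, 0.282, -0.286, -0.1, 0, 0, -48],
  "gripper": 0.085
}}

```text
time_s: 1.2
tool_pos: [426.2, -220.4, 339.4]
ee_rot: [[0.263, 0.965, 0.0], [0.965, -0.263, -0.0], [-0.0, 0.0, -1.0]]
force: [-0.2, 0.3, 0.4]
grip_width: 0.993
finger_force: 0.0
```

Run:
```python
from h import *
o=get_obs();R=np.array(o['ee_rot']);print(o['time_s'],o['tool_pos'],R.round(3),o['joints'])
print('tool delta to hover',R.T@(np.array([530,105,340])-o['tool_pos']),'yaw x',np.degrees(np.arctan2(R[1,0],R[0,0])))
print(camera('wrist')['mount'])
```

```text
1.2 [ 426.18456698 -220.44499113  339.44631665] [[ 0.263  0.965  0.   ]
 [ 0.965 -0.263 -0.   ]
 [-0.     0.    -1.   ]] [ 34.2559338    1.91202674 -14.90236025 107.9126624    0.53288431
  70.22396007   3.92246471]
tool delta to hover [341.29404077  14.50490946  -0.6150522 ] yaw x 74.7411222928631
[[ 4.10327284e-04 -9.57938325e-01 -2.86973862e-01  7.25051135e+01]
 [ 9.99999802e-01  5.30123488e-04 -3.39746633e-04  3.81244057e-01]
 [ 4.77587905e-04 -2.86973665e-01  9.57938353e-01 -1.34495400e+02]
 [ 0.00000000e+00  0.00000000e+00  0.00000000e+00  1.00000000e+00]]
```

Call:
{"name": "play_rows", "arguments": {
  "deltas": [0.05, 0.002, 0, 0, 0, -7, 0.105, 0.005, 0, 0, 0, -14, 0.165, 0.007, 0, 0, 0, -22, 0.225, 0.01, 0, 0, 0, -30, 0.285, 0.012, 0, 0, 0, -38, 0.341, 0.014, 0, 0, 0, -45, 0.341, 0.014, 0, 0, 0, -45, 0.341, 0.014, 0, 0, 0, -45]
}}

```text
time_s: 2.25
tool_pos: [530.4, 102.2, 339.0]
ee_rot: [[-0.492, 0.871, -0.001], [0.871, 0.492, -0.0], [0.0, -0.001, -1.0]]
force: [0.1, 0.5, 0.1]
grip_width: 0.995
finger_force: 0.0
```

```bash
cat >> h.py <<'E'
def wcam():
    o=get_obs();c=camera('wrist');R=np.array(o['ee_rot']);M=np.array(c['mount'],float)
    T=np.eye(4);T[:3,:3]=R;T[:3,3]=o['tool_pos'];W=np.linalg.inv(T@M)
    c['rvec']=cv2.Rodrigues(W[:3,:3])[0][:,0];c['tvec']=W[:3,3];return o,c
E
python3 - <<'E'
from h import *
import pickle
o,c=wcam();pickle.dump(c,open('w0.pkl','wb'));print(o['tool_pos'],o['joints'],c['K'][0][0])
im=np.clip(c['pixels'][:,:,::-1]*1.8,0,255).astype(np.uint8)
X=[[499,140,155],[583,155,177],[540,80,212],[426,102,135],[420,139,170],[421,126,135]]
for p in proj(c,X): print(p.round()); 
for p in proj(c,X): cv2.circle(im,tuple(int(q) for q in p),3,(0,0,255),1)
cv2.imwrite('pics/w0.png',im)
E
```

```text
[530.44146799 102.23828255 339.03021193] [ 12.44321327   9.90389864 -34.11369119 100.31080096   5.83508041
  71.59352915   6.34902001] 308.73359279092864
[272. 139.]
[355. 171.]
[278. 226.]
[196. 135.]
[198.  99.]
[202. 113.]
```

View pics/w0.png

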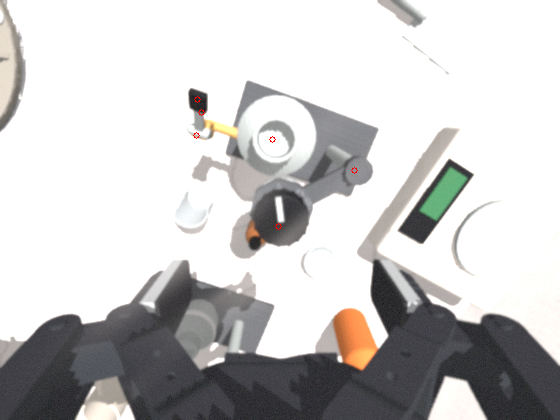

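The wrist view shows the mouth at (272,139), as predicted. The hub is near (359,170), the cap near (281,216), the lever pivot near (199,130) and the paddle at (198,100). I'll zoom once on cap and lever.

Run:
```python
import pickle,cv2,numpy as np
c=pickle.load(open('w0.pkl','rb'));im=c['pixels'][:,:,::-1].astype(float)
a=cv2.resize(im[80:260,170:390],(792,594)[:2] if 0 else (733,600),interpolation=3)
cv2.imwrite('pics/w1.png',np.clip(a*1.4,0,255).astype(np.uint8))
```

```text
(no output)
```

View pics/w1.png

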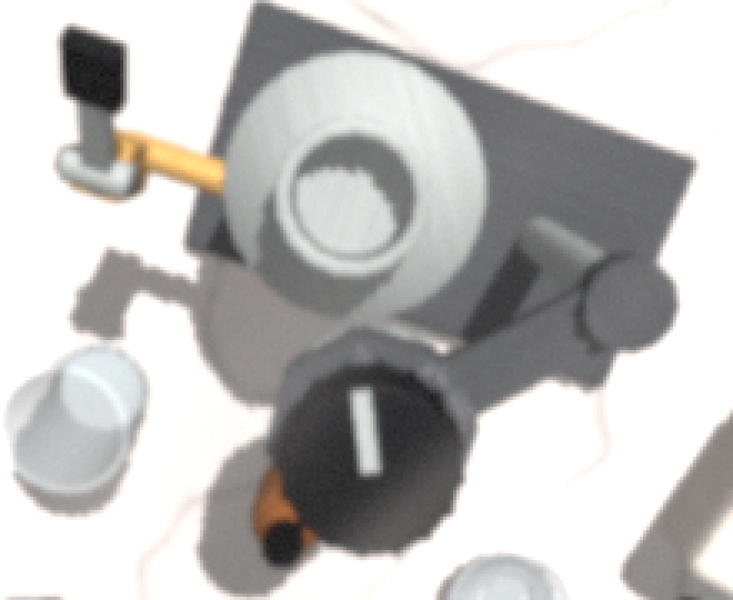

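Run:
```python
from h import *
import pickle
w=pickle.load(open('w0.pkl','rb'));t=camera('top')
W=lambda u,v:(170+(u+.5)/3.333-.5,80+(v+.5)/3.333-.5)
T=lambda u,v:(185+(u+.5)/5.09-.5,190+(v+.5)/5.095-.5)
Q={}
for n,a,z in[('mouth',(352,193),155),('hub',(630,302),181),('cap',(372,458),212),('ribout',(361,388),215),('ribin',(370,472),215),('pivot',(100,172),135),('tipA',(94,70),170),('dropcap',(281,542),80)]:
    Q[n]=onz(w,W(*a),z);print(n,Q[n].round(1))
for n,a,b in[('cap',(262,207),(372,458)),('tip',(152,455),(94,70)),('pivot',(235,438),(100,172))]:
    print(n,[q.round(1) for q in tri(t,T(*a),w,W(*b))])
d=Q['ribout']-Q['ribin'];print('rib az',np.degrees(np.arctan2(d[1],d[0])))
d=Q['hub']-Q['cap'];print('arm az',np.degrees(np.arctan2(d[1],d[0])),np.hypot(*d[:2]))
d=Q['hub']-Q['mouth'];print('tank x az',np.degrees(np.arctan2(d[1],d[0])),np.hypot(*d[:2]))
```

```text
mouth [500.7 143.1 155. ]
hub [584.7 157.5 181. ]
cap [538.3  89.  212. ]
ribout [525.8 105.1 215. ]
ribin [539.2  86.2 215. ]
pivot [427.3 107.7 135. ]
tipA [420.7 138.2 170. ]
dropcap [5.455e+02 1.000e-01 8.000e+01]
cap [array([541. ,  82.4, 190.2]), np.float64(1.8)]
tip [array([420.8, 138.7, 172.2]), np.float64(1.2)]
pivot [array([424.6, 104.6, 118.2]), np.float64(1.3)]
rib az 125.27736688505016
arm az 55.91542582407534 82.7678361915992
tank x az 9.769343321429105 85.15587232258395
```

Call:
{"name": "play_rows", "arguments": {
  "deltas": [-0.0196, -0.0012, 0.03, 0, 0, 0, -0.0196, -0.0012, 0.08, 0, 0, 0, -0.0196, -0.0012, 0.12, 0, 0, 0, -0.0196, -0.0012, 0.144, 0, 0, 0, -0.0196, -0.0012, 0.144, 0, 0, 0]
}}

```text
time_s: 2.98
tool_pos: [538.3, 83.7, 194.2]
ee_rot: [[-0.491, 0.871, -0.003], [0.871, 0.491, -0.001], [0.001, -0.003, -1.0]]
force: [0.3, -0.3, 0.8]
grip_width: 0.994
finger_force: 0.0
```

Run:
```python
from h import *
o,c=wcam();print(o['tool_pos'],o['force'])
im=np.clip(c['pixels'][120:420,90:470,::-1]*1.8,0,255).astype(np.uint8)
cv2.imwrite('pics/w2.png',cv2.resize(im,(760,600)))
```

```text
[538.25271572  83.65103058 194.15990361] [ 0.3347617  -0.31747975  0.79873254]
```

View pics/w2.png

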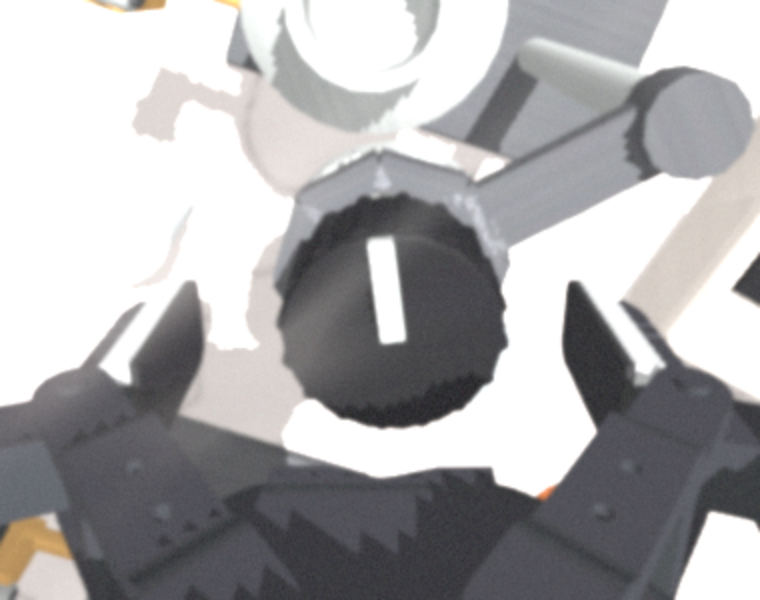

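The cap sits centred between the open pads, with its top-face centre at crop (392,328), image (286,284). I'll check the perpendicular offset and the hub at crop (695,122).

Run:
```python
from h import *
o,c=wcam();R=np.array(o['ee_rot'])
for n,p,z in[('cap',(286,284),211),('hub',(437,181),181),('ribo',(280,239),214),('ribi',(286.5,291),214)]:
    X=onz(c,p,z);print(n,X.round(1),(R.T@(X-o['tool_pos'])).round(1))
```

```text
cap [540.1  86.7 211. ] [  1.7   2.2 -15.4]
hub [586.1 158.1 181. ] [41.2 77.3 14.5]
ribo [526.8 104.9 214. ] [ 24.1  -0.4 -18.4]
ribi [541.1  85.4 214. ] [  0.1   2.3 -18.4]
```

Call:
{"name": "play_rows", "arguments": {
  "deltas": [0.0015, 0.002, 0, 0, 0, 0, 0.0015, 0.002, 0, 0, 0, 0]
}}

```text
time_s: 3.32
tool_pos: [540.6, 87.6, 196.3]
ee_rot: [[-0.493, 0.87, 0.001], [0.87, 0.493, 0.0], [-0.001, 0.001, -1.0]]
force: [-0.4, -0.5, 0.4]
grip_width: 0.998
finger_force: 0.0
```

Call:
{"name": "play_rows", "arguments": {
  "deltas": [0, 0, 0, 0, 0, 0, 0, 0, 0, 0, 0, 0, 0, 0, 0, 0, 0, 0, 0, 0, 0, 0, 0, 0, 0, 0, 0, 0, 0, 0, 0, 0, 0, 0, 0, 0],
  "gripper": 0.04
}}

```text
time_s: 4.08
tool_pos: [540.2, 86.9, 195.8]
ee_rot: [[-0.492, 0.87, 0.0], [0.87, 0.492, -0.001], [-0.001, -0.0, -1.0]]
force: [-4.1, -3.2, 9.9]
grip_width: 0.564
finger_force: 60.1
```

```bash
cat > arc.py <<'E'
from h import *
import sys
o=get_obs();R=np.array(o['ee_rot']);H=np.array([585.5,158]);X=np.array(o['tool_pos'][:2]);v=X-H
print(X,'arm az',np.degrees(np.arctan2(*-v[::-1])),np.hypot(*v),o['force'],o['wrist_torque'])
for a in map(float,sys.argv[1:]):
    c,s=np.cos(np.radians(-a)),np.sin(np.radians(-a));d=np.r_[H+np.array([[c,-s],[s,c]])@v-X,0]
    print(a,(R.T@d).round(1))
E
python3 arc.py 3 7 11 15 19 23 27 31 35 39 43 47 49
```

```text
[540.15623134  86.87828425] arm az 57.480384436504835 84.34664076188908 [-4.11540232 -3.18758591  9.87908517] [-0.77958804  0.8283765   0.03167216]
3.0 [ 4. -2. -0.]
7.0 [ 9.4 -4.3 -0. ]
11.0 [14.9 -6.2 -0. ]
15.0 [20.6 -7.7 -0. ]
19.0 [26.4 -8.8 -0. ]
23.0 [32.2 -9.5 -0. ]
27.0 [38.1 -9.9 -0. ]
31.0 [44.  -9.7 -0. ]
35.0 [49.9 -9.2 -0. ]
39.0 [55.7 -8.3 -0. ]
43.0 [61.4 -7.  -0. ]
47.0 [67.1 -5.3 -0. ]
49.0 [69.8 -4.3 -0. ]
```

Call:
{"name": "play_rows", "arguments": {
  "deltas": [0.004, -0.002, 0, 0, 0, 3, 0.0094, -0.0043, 0, 0, 0, 7, 0.0149, -0.0062, 0, 0, 0, 11, 0.0206, -0.0077, 0, 0, 0, 15, 0.0264, -0.0088, 0, 0, 0, 19, 0.0322, -0.0095, 0, 0, 0, 23]
}}

```text
time_s: 4.82
tool_pos: [516.1, 110.2, 195.8]
ee_rot: [[-0.11, 0.994, 0.001], [0.994, 0.11, -0.001], [-0.001, 0.0, -1.0]]
force: [-2.0, -4.5, 8.1]
grip_width: 0.565
finger_force: 60.3
```

```bash
python3 arc.py 4 8 12 16 20 24 26; python3 -c "
from plant import *
print(get_obs()['joints'])"
```

```text
[516.14113915 110.17554602] arm az 34.58711390200584 84.24862002654845 [-1.99487108 -4.45485753  8.1062666 ] [-0.94325313  0.35200785 -0.0816513 ]
4.0 [ 5.3 -2.6 -0. ]
8.0 [10.7 -4.8 -0. ]
12.0 [16.3 -6.7 -0. ]
16.0 [22.  -8.1 -0. ]
20.0 [27.8 -9.2 -0. ]
24.0 [33.6 -9.8 -0. ]
26.0 [ 36.6 -10.   -0. ]
[  6.24485276  15.72612334 -29.51067936 111.95056702   9.48756236
  54.6434313  -21.51658874]
```

Call:
{"name": "play_rows", "arguments": {
  "deltas": [0.0053, -0.0026, 0, 0, 0, 4, 0.0107, -0.0048, 0, 0, 0, 8, 0.0163, -0.0067, 0, 0, 0, 12, 0.022, -0.0081, 0, 0, 0, 16, 0.0278, -0.0092, 0, 0, 0, 20, 0.0336, -0.0098, 0, 0, 0, 24, 0.0345, -0.0098, 0, 0, 0, 24, 0.0345, -0.0098, 0, 0, 0, 24]
}}

```text
time_s: 5.82
tool_pos: [502.5, 143.8, 195.9]
ee_rot: [[0.301, 0.954, 0.001], [0.954, -0.301, -0.0], [-0.0, 0.001, -1.0]]
force: [-2.1, -2.2, 9.0]
grip_width: 0.565
finger_force: 60.4
```

```bash
python3 arc.py 1 2 3
python3 - <<'E'
from h import *
o,c=wcam()
im=np.clip(c['pixels'][:,:,::-1]*1.8,0,255).astype(np.uint8)
cv2.imwrite('pics/w3.png',im)
E
```

```text
[502.54058343 143.76629713] arm az 9.735688972250916 84.17162879906518 [-2.11977289 -2.205979    9.01965888] [-0.46369828  0.52502164 -0.15041814]
1.0 [ 1.3 -0.7 -0. ]
2.0 [ 2.6 -1.3 -0. ]
3.0 [ 4.  -1.9 -0. ]
```

View pics/w3.png

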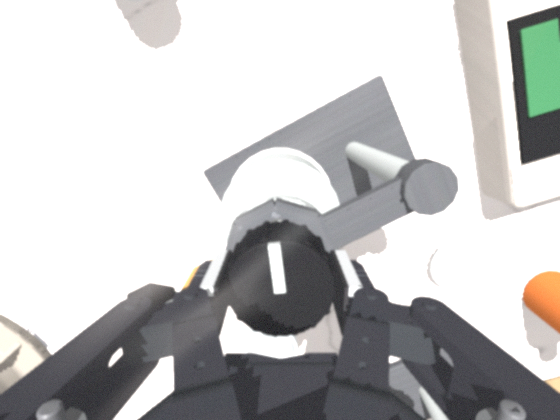

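The cap is now above the neck and the grip is intact. I'll creep on until the end stop is felt.

Call:
{"name": "play_rows", "arguments": {
  "deltas": [0.0013, -0.0007, 0, 0, 0, 1, 0.0013, -0.0007, 0, 0, 0, 1, 0.0026, -0.0013, 0, 0, 0, 1, 0.0026, -0.0013, 0, 0, 0, 1]
}}

```text
time_s: 6.38
tool_pos: [502.5, 144.6, 195.8]
ee_rot: [[0.319, 0.948, 0.001], [0.948, -0.319, -0.002], [-0.002, 0.002, -1.0]]
force: [-0.5, -13.5, 9.6]
grip_width: 0.567
finger_force: 60.6
```

Call:
{"name": "play_rows", "arguments": {
  "deltas": [0, 0, 0.0007, 0, 0, 7, 0, 0, 0.0014, 0, 0, 14, 0, 0, 0.0021, 0, 0, 21, 0, 0, 0.0028, 0, 0, 28, 0, 0, 0.0035, 0, 0, 35, 0, 0, 0.0042, 0, 0, 42, 0, 0, 0.0049, 0, 0, 49, 0, 0, 0.0056, 0, 0, 56]
}}

```text
time_s: 7.38
tool_pos: [503.3, 143.2, 190.3]
ee_rot: [[0.965, 0.261, 0.002], [0.261, -0.965, -0.004], [0.001, 0.004, -1.0]]
force: [6.9, -20.5, 8.5]
grip_width: 0.567
finger_force: 60.8
```

Run:
```python
from h import *
o=get_obs();R=np.array(o['ee_rot']);print(o['joints'],o['wrist_torque'],np.degrees(np.arctan2(R[1,0],R[0,0])))
```

```text
[  -7.83928927   14.33801547  -17.61040442  113.38640968    5.67750806
   53.05087439 -103.22716701] [-5.12673271 -1.34356305  0.10725531] 15.125979525359806
```

Call:
{"name": "play_rows", "arguments": {
  "deltas": [0, 0, 0.0006, 0, 0, 5, 0, 0, 0.0011, 0, 0, 10, 0, 0, 0.0012, 0, 0, 13, 0, 0, 0.0012, 0, 0, 16, 0, 0, 0.0012, 0, 0, 16]
}}

```text
time_s: 8.0
tool_pos: [503.1, 142.9, 189.0]
ee_rot: [[1.0, -0.011, 0.002], [-0.01, -1.0, -0.005], [0.002, 0.005, -1.0]]
force: [4.9, -21.9, 8.6]
grip_width: 0.564
finger_force: 60.9
```

Run:
```python
from h import *
o,c=wcam();R=np.array(o['ee_rot']);print(o['joints'],o['wrist_torque'],np.degrees(np.arctan2(R[1,0],R[0,0])))
cv2.imwrite('pics/w4.png',np.clip(c['pixels'][:,:,::-1]*1.8,0,255).astype(np.uint8))
```

```text
[  -9.96030578   14.21743876  -15.16229039  113.59184362    4.97740505
   52.80044666 -118.29636664] [-5.61060546 -1.26355566  1.49365269] -0.601422185905104
```

View pics/w4.png

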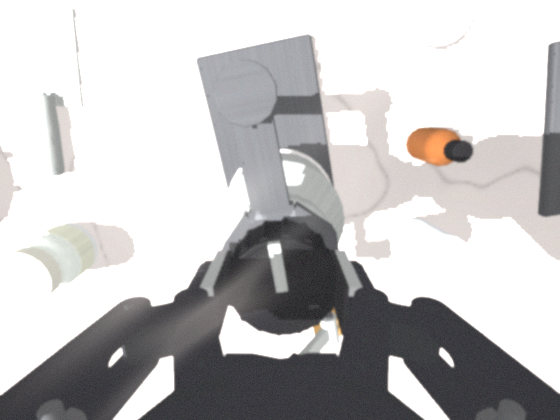

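The rib is now aligned with the arm (hub at (246,93), rib from (275,243) to (283,290)), and the torque is rising. I'll turn a bit more to confirm the stop.

Call:
{"name": "play_rows", "arguments": {
  "deltas": [0, 0, 0, 0, 0, 4, 0, 0, 0, 0, 0, 8, 0, 0, 0, 0, 0, 8]
}}

```text
time_s: 8.43
tool_pos: [504.1, 143.0, 189.3]
ee_rot: [[0.989, -0.15, 0.003], [-0.15, -0.989, -0.004], [0.004, 0.003, -1.0]]
force: [10.9, -22.2, 5.8]
grip_width: 0.565
finger_force: 60.7
```

Run:
```python
from h import *
o,c=wcam();R=np.array(o['ee_rot']);print(o['joints'][6],o['wrist_torque'],np.degrees(np.arctan2(R[1,0],R[0,0])))
g=cv2.cvtColor(c['pixels'],cv2.COLOR_RGB2GRAY)[225:300,262:300];g=np.where(g>60,255,0).astype(np.uint8)
n,l,s,ce=cv2.connectedComponentsWithStats(g);print(s,ce)
for i in range(1,n):
    if s[i][4]>150:
        ys,xs=np.where(l==i);P=np.c_[xs+262.,ys+225.];X=np.array([onz(c,p,206) for p in P])[:,:2]
        u=np.linalg.svd(X-X.mean(0))[2][0];print(len(P),X.mean(0),np.degrees(np.arctan2(u[1],u[0])))
```

```text
-125.95745028928539 [-5.07786169 -2.25577408  1.13038469] -8.653898671520937
[[   0    0   38   75 2142]
 [   0   18   27   52  708]] [[20.54761905 34.84033613]
 [12.30508475 43.53389831]]
708 [514.81854566 143.46736561] -171.93709575771962
```

Call:
{"name": "play_rows", "arguments": {
  "deltas": [0, 0.0015, 0, 0, 0, 0]
}}

```text
time_s: 8.6
tool_pos: [504.1, 142.7, 189.5]
ee_rot: [[0.989, -0.149, 0.004], [-0.149, -0.989, -0.002], [0.004, 0.002, -1.0]]
force: [12.4, -13.3, 4.1]
grip_width: 0.566
finger_force: 60.9
```

Call:
{"name": "play_rows", "arguments": {
  "deltas": [0, 0, 0, 0, 0, 0, 0, 0, 0, 0, 0, 0, 0, 0, 0, 0, 0, 0, 0, 0, 0, 0, 0, 0, 0, 0, -0.02, 0, 0, 0, 0, 0, -0.07, 0, 0, 0, 0, 0, -0.13, 0, 0, 0, 0, 0, -0.13, 0, 0, 0],
  "gripper": 0.08
}}

```text
time_s: 9.6
tool_pos: [503.3, 146.1, 323.0]
ee_rot: [[0.989, -0.148, 0.007], [-0.148, -0.989, 0.002], [0.006, -0.003, -1.0]]
force: [0.2, 0.1, -0.8]
grip_width: 0.939
finger_force: 0.0
```

Run:
```python
from h import *
o,c=wcam();R=np.array(o['ee_rot']);print(o['tool_pos'],R.round(3),o['joints'][6],o['force'])
im=np.clip(c['pixels'][60:360,90:470,::-1]*1.8,0,255).astype(np.uint8)
cv2.imwrite('pics/w5.png',cv2.resize(im,(760,600)))
```

```text
[503.29085721 146.07506052 323.04825724] [[ 0.989 -0.148  0.007]
 [-0.148 -0.989  0.002]
 [ 0.006 -0.003 -1.   ]] -123.48997185293759 [ 0.19387755  0.13346247 -0.81781887]
```

View pics/w5.png

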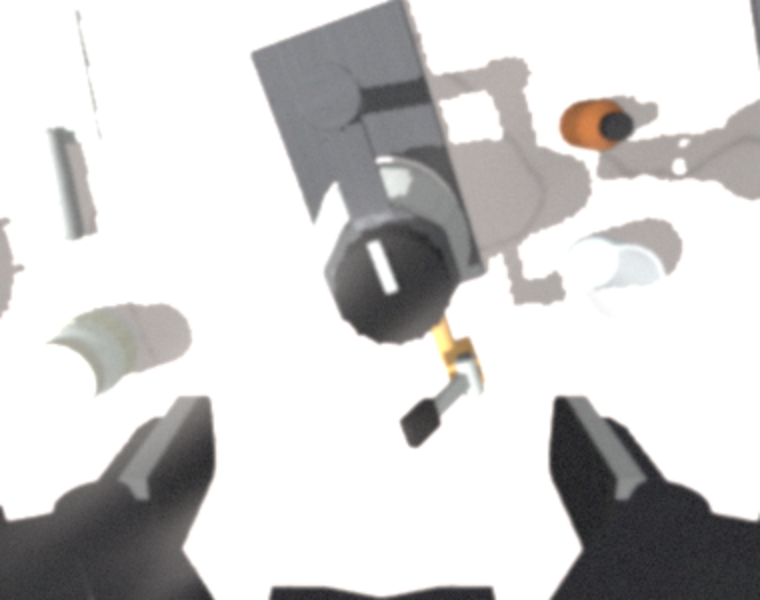

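The rib and arm are aligned at about the same angle (19–20°), so the cap is home. The paddle is still raised at px (300,271). Next I'll move above it with the fingers shut and their line along the lever.

Call:
{"name": "play_rows", "arguments": {
  "deltas": [-0.02, 0.004, 0, 0, 0, -5, -0.05, 0.01, 0, 0, 0, -10, -0.0805, 0.016, 0, 0, 0, -18, -0.0805, 0.016, 0.04, 0, 0, -18, -0.0805, 0.016, 0.08, 0, 0, -18, -0.0805, 0.016, 0.08, 0, 0, -18],
  "gripper": 0.0
}}

```text
time_s: 10.4
tool_pos: [417.8, 140.5, 235.9]
ee_rot: [[0.986, 0.166, -0.006], [0.166, -0.986, -0.002], [-0.006, 0.001, -1.0]]
force: [0.4, 0.1, 0.2]
grip_width: -0.004
finger_force: 0.0
```

```bash
cat > go.py <<'E'
from h import *
import sys
o=get_obs();R=np.array(o['ee_rot']);print(np.round(o['tool_pos'],1),R.round(3).tolist(),np.round(o['joints'],1),np.round(o['force'],1))
a=list(map(float,sys.argv[1:]))
for i in range(0,len(a),3):print((R.T@(np.array(a[i:i+3])-o['tool_pos'])).round(1))
E
python3 go.py 420.5 142 185  419.5 150 160  419 153 147
python3 - <<'E'
from h import *
o,c=wcam()
g=cv2.cvtColor(c['pixels'],cv2.COLOR_RGB2GRAY)
print(proj(c,[[420.8,138.7,172.2],[427,107,135],[420,139,180]]).round())
E
```

```text
[417.8 140.5 235.9] [[0.986, 0.166, -0.006], [0.166, -0.986, -0.002], [-0.006, 0.001, -1.0]] [ -10.5    3.5  -17.   119.7    1.1   57.3 -108.5] [0.4 0.1 0.2]
[ 3.2 -1.1 50.9]
[ 3.7 -9.1 75.9]
[  3.8 -12.2  88.9]
[[283. 222.]
 [323. 205.]
 [282. 227.]]
```

Call:
{"name": "play_rows", "arguments": {
  "deltas": [0.003, -0.001, 0.025, 0, 0, 0, 0.003, -0.001, 0.04, 0, 0, 0, 0.003, -0.003, 0.05, 0, 0, 0, 0.0035, -0.005, 0.058, 0, 0, 0, 0.0035, -0.007, 0.066, 0, 0, 0]
}}

```text
time_s: 11.08
tool_pos: [422.4, 149.2, 172.8]
ee_rot: [[0.986, 0.165, 0.001], [0.165, -0.986, 0.0], [0.001, -0.0, -1.0]]
force: [-0.2, -0.3, 0.9]
grip_width: -0.004
finger_force: 0.6
```

```bash
python3 go.py 419 152 160 419 153 153  419 153 147 419 153 143 419 153 140
```

```text
[422.4 149.2 172.8] [[0.986, 0.165, 0.001], [0.165, -0.986, 0.0], [0.001, -0.0, -1.0]] [ -11.7    8.7  -17.4  123.1    3.4   48.6 -111.6] [-0.2 -0.3  0.9]
[-2.9 -3.3 12.8]
[-2.7 -4.3 19.8]
[-2.7 -4.3 25.8]
[-2.7 -4.3 29.8]
[-2.7 -4.3 32.8]
```

Call:
{"name": "play_rows", "arguments": {
  "deltas": [-0.0015, -0.0015, 0.006, 0, 0, 0, -0.003, -0.0033, 0.012, 0, 0, 0, -0.003, -0.004, 0.019, 0, 0, 0, -0.003, -0.004, 0.022, 0, 0, 0, -0.003, -0.004, 0.024, 0, 0, 0]
}}

```text
time_s: 11.7
tool_pos: [418.3, 152.2, 148.3]
ee_rot: [[0.986, 0.165, -0.0], [0.165, -0.986, -0.0], [-0.0, -0.0, -1.0]]
force: [-0.9, 0.5, 1.1]
grip_width: -0.001
finger_force: 0.6
```

Call:
{"name": "play_rows", "arguments": {
  "deltas": [0, 0, 0.002, 0, 0, 0, 0, 0, 0.002, 0, 0, 0]
}}

```text
time_s: 11.95
tool_pos: [418.5, 152.2, 146.8]
ee_rot: [[0.986, 0.165, 0.0], [0.165, -0.986, 0.0], [0.0, -0.0, -1.0]]
force: [-2.4, -0.3, 7.2]
grip_width: 0.002
finger_force: 3.4
```

Force is starting to build at the expected level height, so I'll press a little further.

Call:
{"name": "play_rows", "arguments": {
  "deltas": [0, 0, 0.001, 0, 0, 0, 0, 0, 0.002, 0, 0, 0, 0, 0, 0.002, 0, 0, 0]
}}

```text
time_s: 12.32
tool_pos: [418.7, 152.4, 145.8]
ee_rot: [[0.986, 0.165, 0.001], [0.165, -0.986, 0.0], [0.001, 0.0, -1.0]]
force: [-8.3, -2.6, 29.4]
grip_width: 0.0
finger_force: 14.7
```

Hard stop at level height. I'll retract and check with the cameras.

Call:
{"name": "play_rows", "arguments": {
  "deltas": [0, 0, -0.01, 0, 0, 0, 0, 0, -0.06, 0, 0, 0, 0, 0, -0.12, 0, 0, 0, 0, 0, -0.17, 0, 0, 0, 0, 0, -0.17, 0, 0, 0, 0, 0, -0.17, 0, 0, 0]
}}

```text
time_s: 13.08
tool_pos: [418.2, 152.0, 314.3]
ee_rot: [[0.986, 0.165, 0.0], [0.165, -0.986, -0.0], [-0.0, 0.0, -1.0]]
force: [-0.0, 0.1, -0.1]
grip_width: -0.002
finger_force: 0.0
```

Run:
```python
from h import *
o,c=wcam();print(o['time_s'],o['tool_pos'],o['force'])
g=cv2.cvtColor(c['pixels'],cv2.COLOR_RGB2GRAY)
def blobs(thr,box,z,inv=True):
    x0,y0,x1,y1=box;s=g[y0:y1,x0:x1];m=((s<thr) if inv else (s>thr)).astype(np.uint8)
    n,l,st,ce=cv2.connectedComponentsWithStats(m)
    for i in range(1,n):
        if st[i][4]>60:
            ys,xs=np.where(l==i);X=np.array([onz(c,(x+x0,y+y0),z) for x,y in zip(xs,ys)])[:,:2]
            u=np.linalg.svd(X-X.mean(0),full_matrices=False)[2][0]
            print(st[i],X.mean(0).round(1),'ext',np.ptp((X-X.mean(0))@u).round(1),'az',np.degrees(np.arctan2(u[1],u[0])).round(1))
p=proj(c,[[418.5,154.5,139],[502,143,204],[512,145,207]]);print(p)
x,y=p[0].astype(int);blobs(45,(x-30,y-30,x+30,y+30),139)
x,y=p[2].astype(int);print('rib');blobs(70,(x-22,y-26,x+22,y+22),207,False)
```

```text
13.075 [418.18081527 152.01681846 314.28530047] [-0.01130659  0.12083056 -0.06773974]
[[277.67695702 187.72373946]
 [309.8995254  103.50969814]
 [310.18402916  88.90276611]]
rib
[  0   0  44  42 712] [521.2 147.3] ext 34.8 az -134.4
```

Run:
```python
from h import *
o,c=wcam();g=cv2.cvtColor(c['pixels'],cv2.COLOR_RGB2GRAY)
print('paddle');print(g[160:226:3,250:316:3])
print('cap');print(g[64:130:3,280:346:3])
p=proj(c,[[418.5,154.5,139],[427,107,135]]);print(p)
```

```text
paddle
[[185 195 195 192 195 193 195 194 193 191 192 191 190 191 190 190 191 191
  190 181 153 159]
 [183 192 194 195 193 194 194 193 192 193 191 190 191 193 190 192 190 191
  191 182 153 158]
 [187 190 196 195 194 194 195 193 192 192 191 192 191 191 190 191 192 192
  191 182 155 159]
 [191 186 195 195 194 195 193 192 192 193 192 191 191 191 192 191 192 192
  193 182 154 157]
 [195 186 194 195 195 194 194 193 192 192 192 193 192 192 192 193 193 193
  193 183 157 152]
 [194 181 194 195 194 194 195 193 194 192 192 194 193 192 192 192 192 194
  193 185 135  95]
 [197 188 197 194 194 192 155 152 146 143 143 143 143 180 192 192 193 193
  192 179 124 119]
 [195 191 194 195 195 177  80  77  75  72  67  62  59 127 171 167 167 167
  169 157  93 134]
 [195 190 196 196 195 175  80  75  73  69  64  60  57 128 150 149 149 150
  149 151 150 150]
 [193 190 197 196 195 178  80  73  70  64  62  56  53 131 156 155 154 155
  154 154 154 156]
 [186 192 197 196 196 177  80  71  66  63  59  51  51 132 157 157 155 157
  159 160 158 150]
 [184 194 198 194 196 181  78  66  63  58  55  50  49 126 182 188 189 
[... 2363 characters left out ...]
 36  39  38  37  35  35  39  36  37  36  36  41  37  36  39  40
   40  40  39  41]
 [ 43  39  37  38  39  38  38  37  38  36  38  37  40  38  38  42  42  42
   42  39  42  43]
 [ 68  41  39  36  37  38  38  38  34  37  38  39  37  41  38  40  39  42
   40  38  42  50]
 [ 83  49  38  36  40  37  39  37  38  38  41  40  41  42  41  41  43  43
   41  42  41  61]
 [ 78  57  34  34  37  39  34  40  37  43  42  43  40  42  41  41  42  43
   39  40  46  75]
 [ 77  67  41  39  38  41  40  39  40  41  41  44  48  45  43  41  44  43
   44  42  60  93]
 [ 95  75  75  48  39  41  39  39  42  42  46  42  44  44  46  46  42  40
   44  59  83 100]]
[[277.58268017 187.41722387]
 [324.05626335 186.06640544]]
```

The paddle sits at (277,186), where the level model puts it at (277.6,187.4). The rib is in line with the arm and the tool is clear, so I'm handing in.

```bash
python3 -c "
from plant import *
print(hand_in())"
```

```text
the job is handed in; nothing more can be done
None
```

I swung the larger vessel's cap over the mouth, screwed it home, then pushed its vent lever down to level, and handed the job in at about 13 s; the hand-in returned no verdict. Before that, the cameras showed the cap's rib in line with the arm and the paddle at its level position, the tool was clear, and I only worked at the larger vessel, though I didn't re-measure the smaller vessel or the other objects afterwards.

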